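# Ready the label printer for a new roll

## Task

The label printer on the mail counter stands open after a cleaning: press both ends of its rubber roller down until each bearing is fully home in its saddle. Then pull the sprung roll holders apart until they stand at the long load line on the label deck, and keep them there so that a colleague can drop in the new roll: finish while still holding them open, do not let go. Leave the spare roll, the parcel and the tape dispenser where they are.

Things in the scene. Friction and masses are not known exactly. Their poses are not given: they have to be found in the camera images.
- printer: Grey desktop label printer, fixed to the counter, 200 mm wide (its y), 225 mm deep (its x), rim 85 mm high, lid open at the rear. Origin: centre of the underside, at counter height; x points from the front (roller) to the rear (lid), y to its left, z up. Front to rear: rubber roller, flat black label deck (85 mm up) with a scale, open well 154 mm wide with the two roll holders.
- lid_hinge (a point): Middle of the lid's hinge, 108 mm behind the printer's origin, 88 mm up. The fixed open lid is as wide as the printer, a shell 70 mm deep, leans back by 25 degrees from here and rises to about 285 mm above the counter.
- bearing_left_top (a point): Middle of the flat top (18 mm along printer x, 16 mm along y) of the roller's left bearing, a white block at x -96, y +64 mm in the printer's frame. Fully home its top is 95 mm above the counter, 10 mm above the rim; it starts 2.5 to 6 mm proud. A friction fit: about 6 N moves it down and it stops dead when home.
- bearing_right_top (a point): The same for the right bearing, at x -96, y -64 mm. Both start proud, by different amounts, and each can be pressed by itself. The black roller between them is 16 mm in diameter and 108 mm long.
- holder_left_top (a point): Grip point of the left roll holder, an upright pale grey plate 8 mm thick (printer y), 34 mm wide (printer x; 26 mm in its top 20 mm), top edge 140 mm above the counter. The point is mid-thickness, 122 mm above the counter, 27.5 mm behind the printer's origin. Plate bare from 100 mm up, a round hub on its inner face below. At rest the plates' inner faces are 50 mm apart.
- holder_right_top (a point): The same for the right holder (mirror image). A rack and pinion links the two: moving either moves the other equally the opposite way, so pulling one opens both. They spring back together when let go. Each has a thin bar (4 mm thick, flush with the inner face, 87 to 97 mm up) running forward over the deck as pointer, its tip 78 mm ahead of the printer's origin.
- line_left (a point): Middle of the long white load line on the deck, left side: 24 mm long along printer x, 55 mm left of the printer's middle plane, among short 5 mm ticks. The left holder is at the line when the inner face of its bar and plate is 55 mm from the middle plane (grip point 59 mm), 30 mm out from rest.
- line_right (a point): The same line on the right side, 55 mm right of the middle plane.
- holder_left (a joint): Travel of the left holder outward (towards the printer's +y), in m: 0 at rest, 0.030 at the load line, 0.036 at its stop. The spring pulls it back with about 5 N at rest and 10 N at the line.
- holder_right (a joint): Travel of the right holder outward (towards the printer's -y), equal to the left one's.
- roll_mid (a point): Bystander: spare label roll of white paper standing on end, 90 mm in diameter, 90 mm high; point at its centre.
- parcel_mid (a point): Bystander: small cardboard parcel 110 x 85 x 60 mm; point at its centre.
- tape_mid (a point): Bystander: black desk tape dispenser, 150 x 55 mm, 86 mm high, point on its axis 30 mm up.

How it is judged:
By the outcome, as a careful person would: the job done as asked, in the order asked, and still so for the second after the job is handed in, while the arm keeps its last pose, push and grip.
It also fails if it takes over 48 s, if anything falls off the work surface, if the arm or the gripper's body presses on something with over 40 N, if the wrist force passes 120 N, or if a joint passes its speed limit or range.

## Robot

A 6-joint arm with a two-finger parallel gripper is mounted at the origin on the work surface. World frame = base frame: x ahead of the robot, y to its left, z up, the work surface at z = 0. Lengths are in m, angles in rad, forces in N, time in s.
With the tool pointing down it reaches from about 0.3 to 0.775 m from the base axis. Payload 14.6 kg.
Tool frame: the origin (TCP) lies at the very end of the fingers, on their centre line; the grasp point (between the pads) lies 19 mm behind it; z points along the fingers, y is the line along which they close (so a half turn about z gives the same grasp; the last joint's range is limited). The gripper opens to 94 mm and grips with 3 to 60 N. Pads are 16 mm wide; open, the fingers measure 119 mm over their backs; the gripper's body (75 mm by 177 mm) begins 78 mm behind the grasp point.
Start: joints at [1.208, 0.3, 1.521, -0, 1.321, -0.067], TCP at [0.16, 0.526, 0.205] pointing down, gripper open.
Joint ranges: [-3.03, 3.03], [-0.79, 2.21], [0.23, 2.52], [-1.04, 4.18], [0, 3.07], [-2.55, 2.55]. Speed limits (rad/s): [2.22, 2.22, 2.57, 3.14, 3.14, 3.14].

## Interface

Orientations are given as [roll, pitch, yaw] about the fixed x, y, z axes, in that order (R = Rz(yaw) Ry(pitch) Rx(roll)).
In Python, from station import telemetry, cams, hand_in, nets gives the robot as it stands.
- The arm moves only by the tool move_arm, never from a script. Its argument "increments" is a list of rows, each a list of 4 numbers: the shift along the tool's x, y, z in m, then the turn about the tool's z in rad. In form: [[tx, ty, tz, roll], ...]. A call has 1 to 20 rows; each row shifts and turns the commanded pose from where the row before left it, along the tool's axes as they then stand; what a row does not reach is not made up. A row lasts 1/8 s, in which the tool goes at most 62.5 mm and 10.7 degrees, less where a joint would pass 70% of its speed; a pose out of reach is approached as far as the arm can. A call is refused whole if a number of a shift passes 0.0625 or a number of a turn 0.188, either way. A call with a gripper value outside its range is refused whole. "grip" is the opening, from 0 (shut) to 1 (fully open), set as the call begins (left out, the last holds). The fingers move at their own pace and stop on an object; "force" is the grip in N (left out, the last holds). Time passes only in rows, so rows that do not move let the fingers close. It gives the time, the measured TCP pose, the force, the opening and the grip force at its end, in the units of the state.
- telemetry.get_obs(): the state, without advancing time (a new reading comes with each control period).
- cams.camera(name): name is "side" or "top"; returns the picture (480x640x3 uint8, blue, green, red); there is no depth.
- cams.camera_model(name): a dict with "intrinsics" (3x3 intrinsics, pixels), "xyz" and "attitude" of the camera in the world. Camera axes: x right, y up, looking along -z (the intrinsics and any distortion apply to the point x, -y, -z); pixel columns grow to the right and rows downward; lengths in m; the calibration is good to about 2 mm. A picture is of the moment at which its call begins. camera_model takes no time and is no camera call.
- hand_in(): hands the job in; it is judged then, once.
Trained networks look in the newest picture that a camera, given by its name, has taken for a name from the list of things; names that differ only in an ending like _2 or _b are one class to them, and where a whole thing is asked for, a point or a joint stands for the part that bears it (a point fixed in the world has none). Each returns a list of dicts, best first, with "conf" (0 to 1); they miss things now and then, are a little off and sometimes report something else, mostly with a low value. They report only what shows in the picture. A call takes as long as a camera call.
- nets.search_frame(camera, query): "extent" ([left, top, right, bottom] in pixels, round what is visible of it).
- nets.mark_of(camera, query): "centre" ([column, row] in pixels: a listed point, or the origin of a listed thing).
The state is a dict: "time_s": time; "qpos": joint angles; "joint_vel": joint speeds; "tau": joint torques, N m; "ee_pos": TCP position; "eef_rot": TCP orientation; "force": force on the tool from outside, world axes, zero at the start; "moment": the same for the moment, N m; "grip_width": finger opening in m; "grip_force": force on a finger pad.
Only numpy, scipy, OpenCV 4.12 (cv2) and the standard library are available. Lean on these libraries where they do the work, as an engineer would, in place of code of your own. Each camera call takes 0.05 s, during which the arm holds its last target. There are 200 camera calls.

## Working session

There is one attempt and no reset: what is moved stays moved. The work goes in short steps, Python scripts to look and compute and a tool call to move; the robot and the scene stay as the last step left them, time stands still between calls to the robot, and variables do not carry over. Pictures are saved under pics/ and viewed, at most 10 in all, crops included, and the job is handed in when it is done.

Besides the shell and the picture viewer there is one more tool, called after ">>>" in YAML: its name, and indented under it one key for each argument. move_arm: Moves the arm, as the interface text tells. Its arguments: {"type":"object","properties":{"increments":{"type":"array"},"grip":{"type":"number"},"force":{"type":"number"}},"required":["increments"]}

```bash
mkdir -p pics
cat > h.py <<'E'
import numpy as np, cv2
from station import telemetry, cams, hand_in, nets
from scipy.spatial.transform import Rotation as R
def att(m):
    a=np.array(m["attitude"],float)
    if a.shape==(3,3): return a
    return R.from_euler('xyz',a).as_matrix() if a.size==3 else None
def proj(m,P):
    c=(np.atleast_2d(P)-np.array(m["xyz"]))@att(m)
    q=np.c_[c[:,0],-c[:,1],-c[:,2]]@np.array(m["intrinsics"]).T
    return q[:,:2]/q[:,2:]
def ray(m,uv,z):
    d=np.linalg.inv(np.array(m["intrinsics"]))@[uv[0],uv[1],1]
    d=att(m)@[d[0],-d[1],-d[2]]; o=np.array(m["xyz"])
    return o+d*(z-o[2])/d[2]
E
python3 - <<'E'
from h import *
for n in("side","top"):
    m=cams.camera_model(n);print(n,m)
    cv2.imwrite(f"pics/{n}0.png",cams.camera(n))
H=dict(printer=0,lid_hinge=.088,bearing_left_top=.099,bearing_right_top=.099,holder_left_top=.122,holder_right_top=.122,line_left=.085,line_right=.085)
for n in("side","top"):
    m=cams.camera_model(n)
    for k,z in H.items():
        for r in nets.mark_of(n,k)[:2]: print(n,k,np.round(r["centre"],1),round(r["conf"],2),np.round(ray(m,r["centre"],z),4))
print(telemetry.get_obs())
E
```

```text
side {'intrinsics': array([[438.16540791,   0.        , 317.79262616],
       [  0.        , 438.16540791, 240.01082546],
       [  0.        ,   0.        ,   1.        ]]), 'xyz': array([0.32818266, 0.38525059, 0.73230385]), 'attitude': array([ 0.74081412, -0.00830187, -2.71036125])}
top {'intrinsics': array([[614.77839272,   0.        , 327.11452305],
       [  0.        , 614.77839272, 239.03855669],
       [  0.        ,   0.        ,   1.        ]]), 'xyz': array([ 0.47298738, -0.12636789,  1.24409703]), 'attitude': array([ 0.08848573, -0.01477062, -1.59435591])}
side printer [275.8 337.4] 0.64 [0.5704 0.0333 0.    ]
side lid_hinge [222.4 357.3] 0.83 [0.6015 0.1431 0.088 ]
side bearing_right_top [284.3 255.6] 0.68 [ 0.6063 -0.0798  0.099 ]
side holder_left_top [270.8 324.6] 0.9 [0.5483 0.0749 0.122 ]
side holder_left_top [392.2 167.8] 0.72 [ 0.498  -0.3924  0.122 ]
side holder_right_top [249.4 299.4] 0.96 [0.6043 0.0474 0.122 ]
side holder_right_top [277.5 271.5] 0.18 [ 0.5899 -0.0251  0.122 ]
side line_left [325.7 304.9] 0.97 [ 0.4933 -0.0199  0.085 ]
side line_right [277.2 27
[... 680 characters left out ...]
 0.74 [ 0.6027 -0.0442  0.085 ]
{'time_s': 0.9, 'qpos': array([ 1.20837831e+00,  2.99929586e-01,  1.52096306e+00,  1.24787263e-05,
        1.32070276e+00, -6.65746940e-02]), 'joint_vel': array([ 0.0002645 ,  0.00017217, -0.00196485,  0.0003782 , -0.00045104,
       -0.00018398]), 'tau': array([-2.31478087e-03, -5.31644762e+01, -3.52916336e+01,  7.07357330e-02,
        2.11703719e-02, -9.15749729e-05]), 'ee_pos': array([0.16033869, 0.52611473, 0.20544499]), 'eef_rot': array([-3.14159070e+00, -1.22472663e-05,  2.84574624e+00]), 'force': array([-0.10389317, -0.1659639 , -0.04550238]), 'moment': array([ 0.00514911, -0.03159894,  0.00078092]), 'grip_force': 0.0, 'grip_width': 0.09407026453291313}
```

View pics/side0.png

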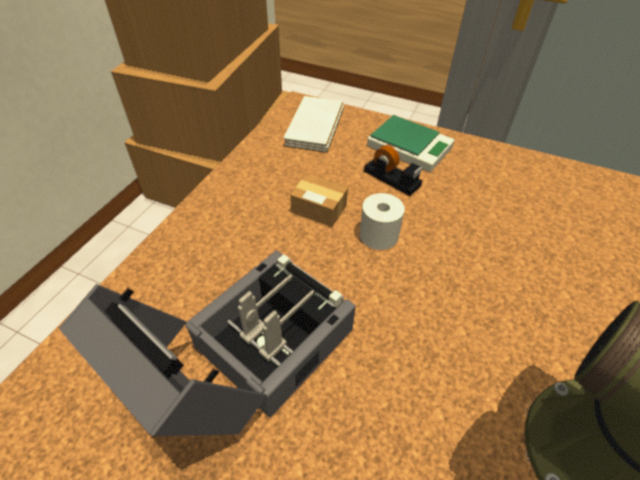

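View pics/top0.png

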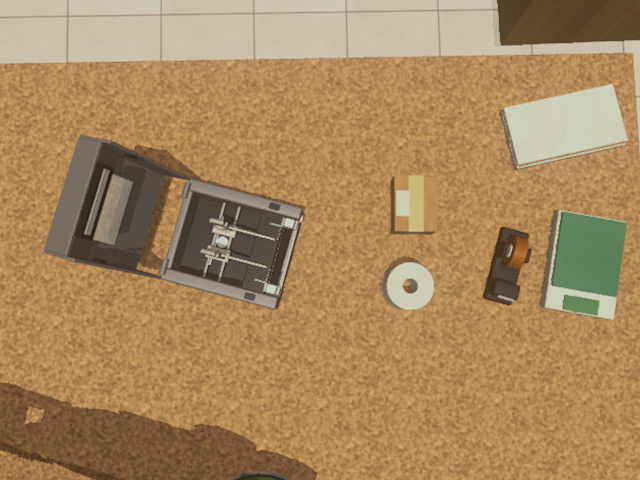

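```bash
cat >> h.py <<'E'
L=dict(lid_hinge=(.108,0,.088),bearing_left_top=(-.096,.064,.099),bearing_right_top=(-.096,-.064,.099),holder_left_top=(.0275,.029,.122),holder_right_top=(.0275,-.029,.122),line_left=(-.066,.055,.085),line_right=(-.066,-.055,.085))
def W(p,P):
    c,s=np.cos(p[2]),np.sin(p[2]);P=np.atleast_2d(P)
    return np.c_[p[0]+c*P[:,0]-s*P[:,1],p[1]+s*P[:,0]+c*P[:,1],P[:,2]]
E
python3 - <<'E'
from h import *
from scipy.optimize import least_squares
D=[("side","lid_hinge",222.4,357.3),("side","bearing_right_top",284.3,255.6),("side","holder_left_top",270.8,324.6),("side","holder_right_top",249.4,299.4),
("top","lid_hinge",176.9,229.2),("top","bearing_left_top",269.6,288.7),("top","bearing_right_top",286.7,224.3),("top","holder_left_top",209.1,252.7),("top","holder_right_top",214,219.3),
("side","line_left",325.7,304.9),("side","line_right",277.2,272.3),("top","line_left",259.9,282.3),("top","line_right",273.1,225.9)]
M={n:cams.camera_model(n) for n in("side","top")}
def f(p,full=False):
    out=[]
    for n,k,u,v in D:
        q=np.array(L[k])
        if k[:4]=="line": q[0]=p[3]
        out.append(proj(M[n],W(p,q))[0]-[u,v])
    return np.array(out) if full else np.ravel(out)
s=least_squares(f,[.575,.03,2.0,-.066],loss="soft_l1")
print(s.x)
for d,r in zip(D,f(s.x,True)):print(d[:2],r.round(1))
E
```

```text
[ 0.57049636  0.03718219  1.28639221 -0.07284889]
('side', 'lid_hinge') [ 1.1 -1. ]
('side', 'bearing_right_top') [-1.1  2.7]
('side', 'holder_left_top') [-0.2 -2.1]
('side', 'holder_right_top') [-3.4  3.3]
('top', 'lid_hinge') [-2.2 -0.4]
('top', 'bearing_left_top') [0.1 1.1]
('top', 'bearing_right_top') [ 1.2 -0.8]
('top', 'holder_left_top') [-0.7  0.9]
('top', 'holder_right_top') [3.2 3.7]
('side', 'line_left') [-2.6  0.3]
('side', 'line_right') [1.2 0.4]
('top', 'line_left') [-0.2 -0.3]
('top', 'line_right') [ 2.1 -0.1]
```

The side picture shows the open printer, with the bearings at about (283,261) and (336,297) and the holders at (249,305) and (271,330). The top picture has the bearings at (290,222) and (271,289), and the parcel, roll and dispenser well clear. The printer's left side faces the robot. I'll check the fit on enlarged crops.

Run:
```python
from h import *
p=[.5705,.0372,1.2864]
out=[]
for n,(x,y,w,h) in dict(top=(155,170,160,150),side=(180,240,180,168)).items():
    im=cv2.imread(f"pics/{n}0.png");k=400/w;m=cams.camera_model(n)
    c=cv2.resize(im[y:y+h,x:x+w],(400,int(h*k)),interpolation=cv2.INTER_CUBIC)
    rim=[(a,b,.085) for a,b in((-.1125,-.1),(-.1125,.1),(.1125,.1),(.1125,-.1))]
    P=((proj(m,W(p,rim))-[x-.5,y-.5])*k).astype(np.int32)
    cv2.polylines(c,[P],True,(0,255,0),1)
    for q in L.values():
        u=((proj(m,W(p,q))[0]-[x-.5,y-.5])*k).astype(int);cv2.circle(c,tuple(map(int,u)),2,(0,0,255),-1)
    out.append(c[:373])
cv2.imwrite("pics/ov.png",np.hstack(out))
```

```text
(no output)
```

View pics/ov.png

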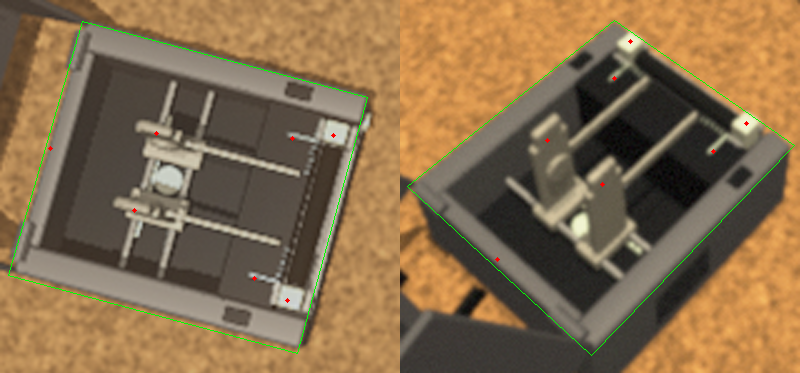

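The overlay fits to about 2 mm. Next I plan the transfer, keeping clear of the lid and ending above the left bearing.

```bash
cat >> h.py <<'E'
p=[.5705,.0372,1.2864]
def rows(wps):
    """wps: (x,y,z,yaw,nrows); prints rounded tool-frame rows from the measured pose"""
    o=telemetry.get_obs();x=np.array(o["ee_pos"]);y=o["eef_rot"][2];out=[]
    for *t,yaw,n in wps:
        for i in range(n):
            k=n-i;d=(np.array(t)-x)/k;dy=((yaw-y+np.pi)%(2*np.pi)-np.pi)/k
            v=R.from_euler('xyz',[np.pi,0,y]).as_matrix().T@d
            r=np.round([*v,-dy],4 if max(abs(v))<.01 else 3);out.append(r.tolist())
            x=x+R.from_euler('xyz',[np.pi,0,y]).as_matrix()@r[:3];y-=r[3]
    print(out)
def loc(): # TCP in printer frame
    o=telemetry.get_obs();d=np.array(o["ee_pos"])-[p[0],p[1],0];c,s=np.cos(p[2]),np.sin(p[2])
    return np.round([c*d[0]+s*d[1],-s*d[0]+c*d[1],d[2],o["eef_rot"][2]],4),o
E
python3 - <<'E'
from h import *
b=W(p,(-.096,.064,.125))[0];print(b,W(p,(-.096,-.064,.12)))
rows([(.20,.36,.205,2.5,4),(.33,.10,.205,1.7,6),(*b[:2],.125,p[2],6)])
E
```

```text
[ 0.48213531 -0.0369868   0.125     ] [[ 0.6049937  -0.07290079  0.12      ]]
[[-0.022, -0.037, 0.0, 0.086], [-0.025, -0.035, 0.0, 0.087], [-0.027, -0.032, 0.0, 0.086], [-0.03, -0.03, 0.0, 0.087], [-0.043, -0.022, 0.0, 0.133], [-0.046, -0.016, 0.0, 0.133], [-0.048, -0.01, 0.0, 0.133], [-0.048, -0.003, 0.0, 0.134], [-0.048, 0.003, 0.0, 0.133], [-0.048, 0.01, 0.0, 0.134], [-0.026, 0.022, 0.013, 0.069], [-0.024, 0.024, 0.013, 0.069], [-0.023, 0.026, 0.014, 0.069], [-0.021, 0.027, 0.013, 0.069], [-0.019, 0.028, 0.014, 0.069], [-0.016, 0.03, 0.013, 0.068]]
```

>>> move_arm:
  increments:
    - [-0.022, -0.037, 0, 0.086]
    - [-0.025, -0.035, 0, 0.087]
    - [-0.027, -0.032, 0, 0.086]
    - [-0.03, -0.03, 0, 0.087]
    - [-0.043, -0.022, 0, 0.133]
    - [-0.046, -0.016, 0, 0.133]
    - [-0.048, -0.01, 0, 0.133]
    - [-0.048, -0.003, 0, 0.134]
    - [-0.048, 0.003, 0, 0.133]
    - [-0.048, 0.01, 0, 0.134]
    - [-0.026, 0.022, 0.013, 0.069]
    - [-0.024, 0.024, 0.013, 0.069]
    - [-0.023, 0.026, 0.014, 0.069]
    - [-0.021, 0.027, 0.013, 0.069]
    - [-0.019, 0.028, 0.014, 0.069]
    - [-0.016, 0.03, 0.013, 0.068]
    - [0, 0, 0, 0]
    - [0, 0, 0, 0]
  grip: 0
  force: 30

```text
time_s: 3.15
ee_pos: [0.4818, -0.0367, 0.1256]
eef_rot: [-3.141, -0.0, 1.288]
force: [-0.2, 0.5, -0.1]
grip_width: 0.0003
grip_force: 0.0
```

Run:
```python
from h import *
print(loc()[0])
out=[]
for n,(x,y,w,h) in dict(top=(155,170,160,150),side=(240,200,180,168)).items():
    im=cams.camera(n);k=400/w
    out.append(cv2.resize(im[y:y+h,x:x+w],(400,int(h*k)),interpolation=cv2.INTER_CUBIC)[:373])
cv2.imwrite("pics/c1.png",np.hstack(out))
```

```text
[-0.0958  0.0644  0.1256  1.2875]
```

View pics/c1.png

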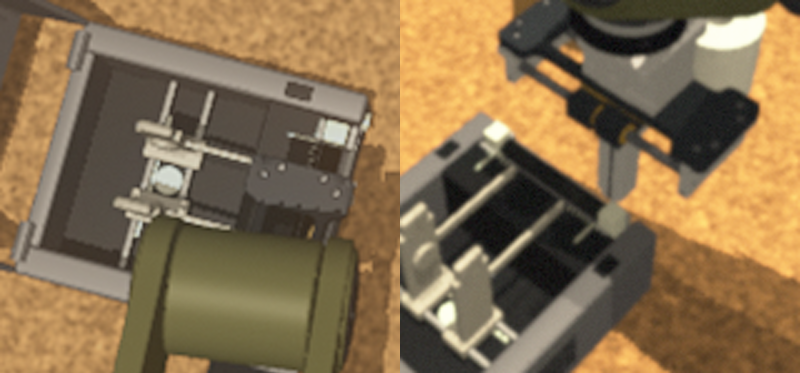

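In the side crop the closed fingertips (about 617,190) are right over the left bearing. Pressing now.

>>> move_arm:
  increments:
    - [0, 0, 0.01, 0]
    - [0, 0, 0.01, 0]
    - [0, 0, 0.003, 0]
    - [0, 0, 0.002, 0]
    - [0, 0, 0.002, 0]
    - [0, 0, 0.001, 0]
    - [0, 0, 0.001, 0]
    - [0, 0, 0, 0]

```text
time_s: 4.25
ee_pos: [0.4821, -0.037, 0.0967]
eef_rot: [-3.142, -0.0, 1.287]
force: [-3.1, 0.9, 4.7]
grip_width: 0.0005
grip_force: 2.0
```

>>> move_arm:
  increments:
    - [0, 0, 0.001, 0]
    - [0, 0, 0.001, 0]
    - [0, 0, 0, 0]

```text
time_s: 4.62
ee_pos: [0.482, -0.037, 0.0948]
eef_rot: [-3.141, -0.0, 1.287]
force: [-5.3, 1.3, 8.4]
grip_width: 0.0004
grip_force: 3.8
```

>>> move_arm:
  increments:
    - [0, 0, 0.001, 0]
    - [0, 0, 0.0005, 0]
    - [0, 0, 0, 0]

```text
time_s: 5.0
ee_pos: [0.4821, -0.0369, 0.0941]
eef_rot: [3.142, -0.0, 1.287]
force: [-10.3, 2.3, 20.2]
grip_width: 0.0007
grip_force: 9.8
```

>>> move_arm:
  increments:
    - [0, 0, 0.0005, 0]
    - [0, 0, 0, 0]

```text
time_s: 5.25
ee_pos: [0.4821, -0.0369, 0.0939]
eef_rot: [3.141, -0.0, 1.287]
force: [-12.3, 2.5, 22.5]
grip_width: 0.0005
grip_force: 11.6
```

>>> move_arm:
  increments:
    - [0, 0, -0.014, 0]
    - [0, 0, -0.014, 0]
    - [0, 0.032, 0, 0]
    - [0, 0.032, 0, 0]
    - [0, 0.032, 0, 0]
    - [0, 0.032, 0, 0]
    - [0, 0, 0, 0]
    - [0, 0, 0, 0]

```text
time_s: 6.25
ee_pos: [0.6046, -0.0727, 0.1205]
eef_rot: [-3.141, 0.0, 1.287]
force: [0.0, 0.7, 0.2]
grip_width: 0.0005
grip_force: 0.0
```

Run:
```python
from h import *
print(loc()[0])
m=cams.camera_model("side")
im=cams.camera("side");x,y,w,h=250,220,120,110
c=cv2.resize(im[y:y+h,x:x+w],None,fx=5,fy=5,interpolation=cv2.INTER_CUBIC)
for a in(.064,-.064):
    z=.095 if a>0 else .099
    q=[(-.096+i,a+j,z) for i,j in((-.009,-.008),(-.009,.008),(.009,.008),(.009,-.008))]
    cv2.polylines(c,[((proj(m,W(p,q))-[x-.5,y-.5])*5).astype(np.int32)],True,(0,0,255),1)
cv2.imwrite("pics/c2.png",c)
```

```text
[-0.096  -0.0635  0.1205  1.2868]
```

View pics/c2.png

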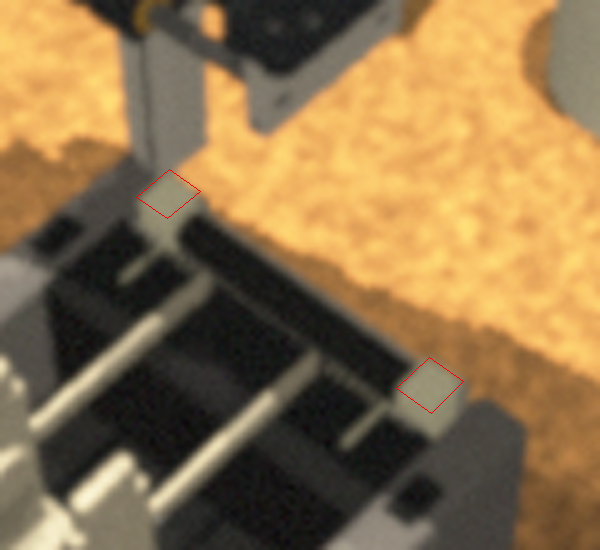

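The outlines sit on both bearings: left (430,385) at its home height, right (170,193). Now I press the right one.

>>> move_arm:
  increments:
    - [0, 0, 0.009, 0]
    - [0, 0, 0.009, 0]
    - [0, 0, 0.002, 0]
    - [0, 0, 0.002, 0]
    - [0, 0, 0.001, 0]
    - [0, 0, 0.001, 0]
    - [0, 0, 0.001, 0]
    - [0, 0, 0.001, 0]
    - [0, 0, 0, 0]

```text
time_s: 7.42
ee_pos: [0.6054, -0.073, 0.095]
eef_rot: [3.14, -0.0, 1.287]
force: [-0.5, -0.6, 5.6]
grip_width: 0.0006
grip_force: 3.0
```

>>> move_arm:
  increments:
    - [0, 0, 0.001, 0]
    - [0, 0, 0, 0]

```text
time_s: 7.68
ee_pos: [0.6055, -0.0729, 0.0946]
eef_rot: [3.14, -0.0, 1.287]
force: [-2.9, 0.8, 11.9]
grip_width: 0.0003
grip_force: 5.8
```

>>> move_arm:
  increments:
    - [0, 0, 0.001, 0]
    - [0, 0, 0.0005, 0]
    - [0, 0, 0, 0]

```text
time_s: 8.05
ee_pos: [0.6056, -0.073, 0.0941]
eef_rot: [3.139, -0.0, 1.287]
force: [-8.2, 1.7, 20.1]
grip_width: 0.0003
grip_force: 10.2
```

>>> move_arm:
  increments:
    - [0, 0, -0.02, 0]
    - [0, 0, -0.026, 0]
    - [0, 0, -0.027, 0]
    - [0.031, -0.023, 0, 0]
    - [0.031, -0.024, 0, 0]
    - [0.031, -0.023, 0, 0]
    - [0.031, -0.023, 0, 0]
    - [0, 0, 0.01, 0]
    - [0, 0, 0, 0]
    - [0, 0, 0, 0]
  grip: 0.43

```text
time_s: 9.3
ee_pos: [0.5509, 0.0713, 0.1548]
eef_rot: [-3.141, 0.0, 1.286]
force: [0.3, -0.5, 0.3]
grip_width: 0.0404
grip_force: 0.0
```

Run:
```python
from h import *
l,o=loc();print(l,o["force"].round(1),o["grip_width"])
m=cams.camera_model("side")
im=cams.camera("side");x,y,w,h=200,220,160,120
for k in("holder_left_top","holder_right_top"): print(k,[(r["centre"],r["conf"]) for r in nets.mark_of("side",k)[:2]],proj(m,W(p,L[k])))
c=cv2.resize(im[y:y+h,x:x+w],None,fx=5,fy=5,interpolation=cv2.INTER_CUBIC)
for yy in(.025,.033):
    q=[(.0145,yy,.14),(.0405,yy,.14),(.0405,yy,.12),(.0145,yy,.12)]
    cv2.polylines(c,[((proj(m,W(p,q))-[x-.5,y-.5])*5).astype(np.int32)],True,(0,0,255),1)
cv2.imwrite("pics/c3.png",c)
```

```text
[0.0272 0.0284 0.1548 1.2857] [ 0.3 -0.5  0.3] 0.040393894932726986
holder_left_top [([272.3, 322.4], 0.79)] [[270.62380686 322.5511698 ]]
holder_right_top [([248.8, 301.6], 0.62)] [[246.00139556 302.68195006]]
```

View pics/c3.png

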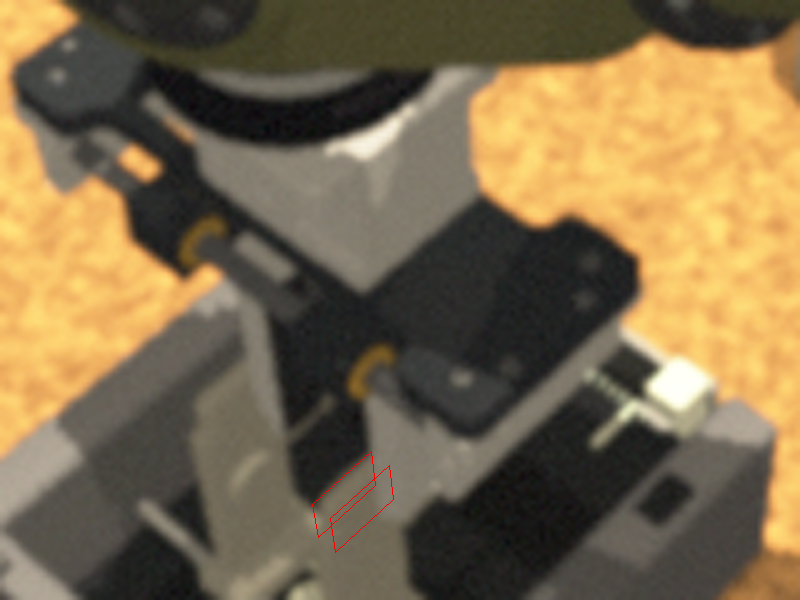

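In the crop the left plate's top (about 360,500) lies between the fingers at (270,380) and (420,470). Descending and gripping.

>>> move_arm:
  increments:
    - [0, 0, 0.01, 0]
    - [0, 0, 0.014, 0]
    - [0, 0, 0.014, 0]
    - [0, 0, 0.012, 0]
    - [0, 0, 0, 0]

```text
time_s: 10.07
ee_pos: [0.5501, 0.0722, 0.1038]
eef_rot: [-3.14, 0.001, 1.287]
force: [-0.4, 0.2, 0.3]
grip_width: 0.0401
grip_force: 0.0
```

>>> move_arm:
  increments:
    - [0, 0, 0, 0]
    - [0, 0, 0, 0]
    - [0, 0, 0, 0]
    - [0, 0, 0, 0]
    - [0, 0, 0, 0]
    - [0, 0, 0, 0]
  grip: 0
  force: 40

```text
time_s: 10.82
ee_pos: [0.5511, 0.0721, 0.1053]
eef_rot: [3.14, -0.0, 1.287]
force: [6.3, -1.1, -0.2]
grip_width: 0.0075
grip_force: 40.0
```

>>> move_arm:
  increments:
    - [0, -0.005, 0, 0]
    - [0, -0.006, 0, 0]
    - [0, -0.007, 0, 0]
    - [0, -0.006, 0, 0]
    - [0, -0.004, 0, 0]
    - [0, -0.002, 0, 0]
    - [0, 0, 0, 0]
    - [0, 0, 0, 0]

```text
time_s: 11.82
ee_pos: [0.5227, 0.0803, 0.1053]
eef_rot: [3.139, -0.0, 1.287]
force: [8.3, -3.0, -3.4]
grip_width: 0.008
grip_force: 40.0
```

Run:
```python
from h import *
l,o=loc();print(l,o["force"].round(1),o["grip_width"])
out=[]
for n,(x,y,w,h) in dict(top=(225,200,80,100),side=(240,235,120,90)).items():
    m=cams.camera_model(n);im=cams.camera(n);k=5
    c=cv2.resize(im[y:y+h,x:x+w],None,fx=k,fy=k,interpolation=cv2.INTER_CUBIC)
    for s in(1,-1):
        for z in(.085,.097):
            q=[(-.09,s*.055,z),(-.04,s*.055,z)] 
            P=((proj(m,W(p,q))-[x-.5,y-.5])*k).astype(int)
            for a in P: cv2.circle(c,tuple(map(int,a)),2,(0,0,255) if z<.09 else (0,255,0),-1)
    for k2 in("line_left","line_right"): print(n,k2,[(np.round(r["centre"],1),r["conf"]) for r in nets.mark_of(n,k2)[:1]])
    out.append(cv2.copyMakeBorder(c,0,500-len(c),0,0,cv2.BORDER_CONSTANT) if len(c)<500 else c)
v=np.hstack(out);cv2.imwrite("pics/c4.png",cv2.resize(v,None,fx=.8,fy=.8));print(v.shape)
```

```text
[0.028  0.058  0.1053 1.2867] [ 8.3 -3.  -3.4] 0.0080007057411773
top line_left [(array([260.4, 281.5]), 0.78)]
top line_right [(array([274.5, 222.8]), 0.79)]
side line_left [(array([225.2, 355.2]), 0.69)]
side line_right []
(500, 1000, 3)
```

View pics/c4.png

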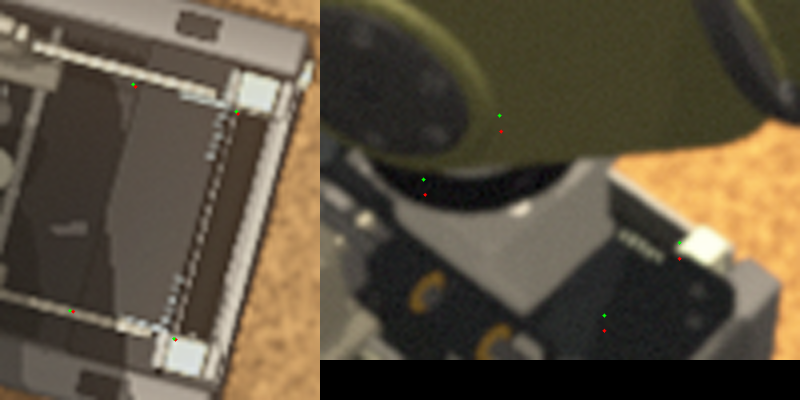

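Run:
```python
from h import *
m=cams.camera_model("top");im=np.mean([cams.camera("top").astype(float) for _ in range(4)],0)
g=im.mean(2).astype(np.float32)
out=[]
for s in(1,-1):
    # rectified map in printer frame at z=.085, 0.1 mm/px in y; x -.10..-.03
    ys=np.arange(.045,.066,.0002);xs=np.arange(-.095,-.035,.0002)
    for z in(.085,.097):
        Q=np.array([(a,s*b,z) for b in ys for a in xs]);uv=proj(m,W(p,Q)).astype(np.float32).reshape(len(ys),len(xs),2)
        r=cv2.remap(g,uv[...,0],uv[...,1],cv2.INTER_CUBIC);out.append(r)
        for a0,a1 in((-.088,-.08),(-.076,-.07),(-.068,-.062),(-.055,-.04)):
            pr=r[:,(xs>=a0)&(xs<a1)].mean(1); print(s,z,a0,pr[::5].astype(int))
v=np.vstack([cv2.copyMakeBorder(o,0,4,0,0,cv2.BORDER_CONSTANT,value=255) for o in out]);v=cv2.resize(v,None,fx=2,fy=1.3)
for i,o in enumerate(out):
    y=int((i*(len(ys)+4)+50)*1.3);cv2.line(v,(0,y),(12,y),255,1);cv2.line(v,(588,y),(600,y),255,1)
cv2.imwrite("pics/c5.png",v);print(v.shape)
```

```text
1 0.085 -0.088 [ 83  96 115 120 104  91 108 141 165 170 167 170 172 169 165 163 165 163
 163 162 163 165]
1 0.085 -0.076 [ 87  87  87  83  79 101 139 164 174 182 187 192 172 121  81  78  86  88
  89  89  89  89]
1 0.085 -0.068 [ 86  86  85  81  81 104 134 154 167 183 194 198 176 115  57  43  53  55
  54  53  53  52]
1 0.085 -0.055 [ 49  50  50  50  49  48  45  50  73 103 123 125 106  74  50  44  47  49
  49  49  49  49]
1 0.097 -0.088 [ 85  98 116 118 100  93 120 157 175 167 153 155 161 157 153 151 151 150
 150 151 152 154]
1 0.097 -0.076 [ 87  87  86  83  79 102 141 165 174 182 188 193 171 119  81  78  87  88
  88  88  87  87]
1 0.097 -0.068 [ 86  86  85  82  81 100 125 143 157 175 187 189 165 105  50  40  50  52
  52  52  51  52]
1 0.097 -0.055 [ 49  50  49  49  49  48  45  51  74 104 124 124 103  70  48  44  48  49
  49  49  49  49]
-1 0.085 -0.088 [ 80  81  92  91  82  86 103 115 105  86  85 118 148 154 148 147 154 164
 164 157 154 156]
-1 0.085 -0.076 [ 83  83  83  83  83  83  83  82  78  75  98 144 169 165 166 178 190 188
 159 111  78  75]
-1 0.085 -0.068 [ 82  82  83  83  82  82  82  82  76  74 102 145 165 160 165 179 191 189
 159 112  78  72]
-1 0.085 -0.055 [ 78  78  78  78  78  78  78  78  78  78  78  74  65  76 123 176 200 193
 162 112  72  64]
-1 0.097 -0.088 [ 84  95  95  84  84 100 113 104  86  91 130 161 163 148 139 143 153 151
 144 141 143 141]
-1 0.097 -0.076 [ 83  83  83  83  83  83  82  77  76 103 148 168 164 168 181 193 188 154
 106  77  75  81]
-1 0.097 -0.068 [ 82  82  83  82  82  82  82  76  76 106 143 154 153 164 182 195 187 153
 105  75  72  79]
-1 0.097 -0.055 [ 78  78  78  78  77  77  77  76  77  77  73  66  79 128 179 199 190 155
 103  68  64  72]
(572, 600)[ WARN:0@4.491] global loadsave.cpp:1063 imwrite_ Unsupported depth image for selected encoder is fallbacked to CV_8U.
```

View pics/c5.png

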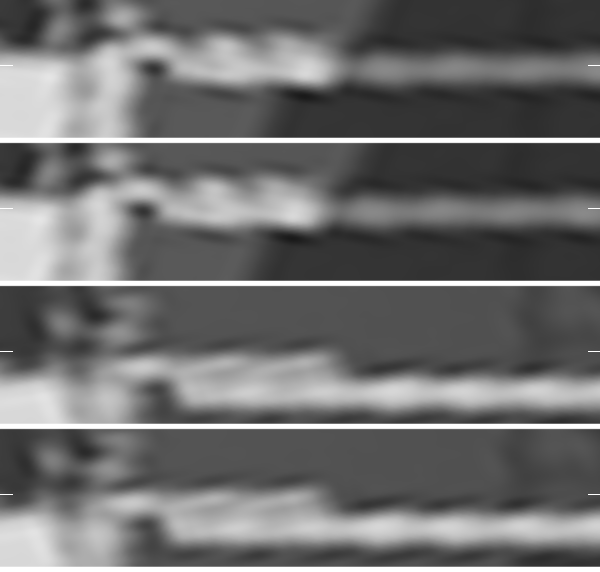

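The rectified strips show both bars just outside the line centres, with a common frame offset of about 2.4 mm. I'll calibrate this against the resting bars in the first picture, where the gap is known to be 50 mm.

```bash
cat > bar.py <<'E'
from h import *
m=cams.camera_model("top")
def edges(g,s,z,lo,hi,x0,x1):
    ys=np.arange(lo,hi,.0001);xs=np.arange(x0,x1,.0005)
    uv=proj(m,W(p,np.array([(a,s*b,z) for b in ys for a in xs]))).astype(np.float32).reshape(len(ys),len(xs),2)
    r=cv2.remap(g,uv[...,0],uv[...,1],cv2.INTER_LINEAR).mean(1)
    i=r.argmax();l=(r[max(0,i-60):max(1,i-30)].mean()+r[i])/2;h=(r[i+30:i+60].mean()+r[i])/2
    a=i-np.argmax(r[i::-1]<l);b=i+np.argmax(r[i:]<h)
    return np.round([ys[a]*1e3,ys[b]*1e3],2)
g0=cv2.imread("pics/top0.png").astype(np.float32).mean(2)
g1=np.mean([cams.camera("top").astype(np.float32).mean(2) for _ in range(4)],0)
for n,g,lo,hi in(("rest",g0,.016,.04),("now",g1,.046,.07)):
    for z in (.097,):
        for x0 in(-.056,-.048): 
            e=[edges(g,s,z,lo,hi,x0,x0+.012) for s in(1,-1)];print(n,x0,*e,"half inner",(e[0][0]+e[1][0])/2,"mid",(sum(e[0])+sum(e[1]))/4)
for s in(1,-1): print("line rest",s,*[edges(g0,s,.085,.046,.066,x0,x0+.01) for x0 in(-.074,-.07)])
E
python3 bar.py
```

```text
rest -0.056 [22.5 26.8] [27.1 31.4] half inner 24.8 mid 26.95
rest -0.048 [22.4 26.8] [27.  31.5] half inner 24.7 mid 26.925
now -0.056 [53.3 57.6] [58.  62.5] half inner 55.65 mid 57.85
now -0.048 [53.3 57.6] [58.  62.5] half inner 55.65 mid 57.85
line rest 1 [50.5 54.2] [50.6 54.4]
line rest -1 [55.5 59.5] [55.4 59.4]
```

Both methods agree: the travel is about 30.9 mm, so I'm 0.9 mm too far. Easing back.

>>> move_arm:
  increments:
    - [0, 0.0009, 0, 0]
    - [0, 0, 0, 0]
    - [0, 0, 0, 0]
    - [0, 0, 0, 0]

```text
time_s: 13.02
ee_pos: [0.5236, 0.0801, 0.1053]
eef_rot: [3.139, -0.0, 1.287]
force: [9.3, -2.4, -3.5]
grip_width: 0.0079
grip_force: 40.0
```

```bash
python3 bar.py
python3 - <<'E'
from h import *
l,o=loc();print(l,o["force"].round(1),o["grip_width"],o["grip_force"],o["time_s"])
for n in("roll_mid","parcel_mid","tape_mid"): print(n,[np.round(r["centre"]) for r in nets.mark_of("top",n)[:1]])
E
```

```text
rest -0.056 [22.5 26.8] [27.1 31.4] half inner 24.8 mid 26.95
rest -0.048 [22.4 26.8] [27.  31.5] half inner 24.7 mid 26.925
now -0.056 [52.3 56.6] [57.1 61.6] half inner 54.7 mid 56.900000000000006
now -0.048 [52.3 56.7] [57.  61.6] half inner 54.65 mid 56.9
line rest 1 [50.5 54.2] [50.6 54.4]
line rest -1 [55.5 59.5] [55.4 59.4]
[0.028  0.057  0.1053 1.2867] [ 9.2 -2.1 -2.3] 0.007549879528802179 39.99900698661804 13.225
roll_mid [array([407., 285.])]
parcel_mid [array([415., 205.])]
tape_mid [array([510., 265.])]
```

Travel is now 29.95 mm, the grip is firm, and the bystanders haven't moved.

```bash
python3 -c "
from station import hand_in; print(hand_in())"
```

```text
the job is handed in; nothing more can be done
None
```

I pressed both bearings to a dead stop at about 20 N, then pulled the roll holders to the load line (30 mm of travel by camera); the job is handed in with the arm still holding them open, and the spare roll, parcel and tape dispenser were not touched.

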